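# Load a lamp battery pack onto the raised slide rail

### The arm

A 7-joint arm with a two-finger parallel gripper is mounted at the origin on the work surface. World frame = base frame: x ahead of the robot, y to its left, z up, the work surface at z = 0. Lengths are in m, angles in rad, forces in N, time in s.
With the tool pointing down it reaches from about 0.425 to 0.95 m from the base axis. Payload 4.7 kg.
Tool frame: the origin (TCP) lies on the centre line of the jaws, within the pads' length; the fingertips stand robot.nose_length ahead of it and the grasp point (between the pads) lies 8 mm behind it (robot.nose_length is the distance from the TCP to the fingertips, in m); z points along the fingers, y is the line along which they close (so a half turn about z gives the same grasp; the last joint's range is limited). The gripper opens to 85 mm and grips with 20 to 120 N. Pads are 22 mm wide; open, the fingers measure 114 mm over their backs; the gripper's body (76 mm by 85 mm) begins 54 mm behind the grasp point. The pads swing forward as they close: fully open they stand 13 mm farther back than shut.
Start: joints at [-1.212, 0.469, -0.049, 1.532, 0.024, 1.141, -0.082], TCP at [0.255, 0.625, 0.242] pointing down, gripper open.
Joint ranges: [-2.59, 2.59], [-0.33, 1.99], [-1.39, 1.29], [0.1, 2.45], [-1.04, 4.18], [0.21, 1.99], [-2.66, 2.66]. Speed limits (rad/s): [2.57, 2.57, 3.14, 3.14, 3.14, 3.14, 3.14].

### API

Orientations are given as [roll, pitch, yaw] about the fixed x, y, z axes, in that order (R = Rz(yaw) Ry(pitch) Rx(roll)).
In Python, from plant import robot gives the robot as it stands. Calls block until the motion is done:
- robot.goto(position, orientation): joint-space move of the TCP to a pose.
- robot.move_straight(position, vel=0.15, attitude=None, contact_N=None): straight line of the TCP; attitude=None keeps the orientation; vel is the mean speed in m/s. With contact_N (N) it stops when the force on the tool has changed by that much, and returns True; else False.
- robot.move_joints(angles): joint-space move.
- robot.grip(opening, strength=None): opening from 0.0 (shut) to 1.0 (fully open); strength is the grip in N (None keeps the last); returns when the fingers have stopped.
- robot.sleep(seconds).
- robot.inverse_kinematics(position, orientation): joint angles nearest the present ones, or None.
- robot.sense(): the state.
- robot.grab_frame(name): name is "scene" or "side" or "wrist"; returns a dict with "image" (400x640x3 uint8, red, green, blue), "range_z" (400x640 float32, m along the optical axis (not along the pixel's ray), 0 where there is no reading), "fx", "fy", "cx", "cy" (pixels), "R" (3x3) and "t" (3): a world point X has camera coordinates R X + t. Camera axes: x right, y down, z forward; pixel columns grow to the right and rows downward; lengths in m; the calibration is good to about 2 mm. A picture is of the moment at which its call begins.
A pose or a line that the arm cannot do raises robot.IKError and nothing moves.
- robot.close_job(): hands the job in; it is judged then, once.
The state is a dict: "t": time; "joint_pos": joint angles; "joint_velocities": joint speeds; "effort": joint torques, N m; "tcp_pos": TCP position; "tcp_rot": TCP orientation; "wrist_force": force on the tool from outside, world axes, zero at the start; "torque": the same for the moment, N m; "opening": opening from 0.0 (shut) to 1.0 (fully open); "gripper_force": force on a finger pad.
Only numpy, scipy, OpenCV 4.12 (cv2) and the standard library are available. Lean on these libraries where they do the work, as an engineer would, in place of code of your own. Each camera call takes 0.05 s, during which the arm holds its last target. There are 200 camera calls.

### The job

Lift the grey battery pack out of its charging stall and stand it upright on the open shelf to change your grip from its broad faces to its narrow ends, because the yellow guard plate beside the slide rail leaves no room for a finger at the broad faces. Then stand it upright on the narrow seat of the raised carriage, centred and square with the rail, brass contact towards the black terminal block, and once it stands there by itself, slide the carriage (it has a red handle) fully home towards the block. Never drop the pack or tip it over, and leave the orange pack, glass lens, brass ring and blue clip where they are.

Things in the scene. Friction and masses are not known exactly. Their poses are not given: they have to be found in the camera images.
- pack: The grey battery pack, an upright box 58 mm (its x) by 40 mm (its y) by 130 mm tall (z), about 0.6 kg. Origin at the centre of its underside. A brass contact covers the upper part of its +x end and wraps over the top edge there. It starts upright in one of the two stalls of the rack (either one).
- pack_contact (a point): Point on the pack at the top edge of its brass contact end (29 mm along the pack's +x from its axis, 130 mm above its underside).
- spare: An orange battery pack of the same shape and size, standing in the other stall; leave it alone. Origin at the centre of its underside.
- rack: Fixed steel charging rack, 160 (x) by 80 mm (y); origin under its centre. Two stalls at x = -37 and +37 mm, floor 15 mm above the shelf. Steel cheeks 6 mm thick, 60 mm deep, at x = -74.5, 0 and +74.5 mm, reach 140 mm above the shelf, 5 mm below the packs' tops, and close off the packs' ends (5 mm gap). Open to its +y and -y: there a pack is gripped over its broad faces, across 40 mm.
- rail: Fixed slide rail along its x on a base plate 330 by 90 mm; origin on the shelf at mid rail. A yellow guard plate stands on its +y side, x = -90 to +150 mm, face at y = +30 mm, 198 mm tall: only 10 mm from a pack on the seat, no room for a finger. The black terminal block (50 mm wide, 136 mm tall) stands at the +x end, face at x = +117 mm.
- carriage (a joint): Position of the steel carriage along the rail, m: 0 is farthest from the terminal block, 0.11 is fully home; it has friction (about 3 N) and stays where it is left. Starts between 0 and 0.03.
- seat (a point): Centre of the top of the carriage's black rubber seat, which is 50 mm along the rail and only 30 mm wide, 70 mm above the shelf; the pack overhangs it on all sides. Axes are those of the rail (x towards the terminal block, z up). Moves with the carriage.
- handle (a point): Centre of the top of the carriage's red handle, a block 20 mm (along the rail) by 28 mm by 50 mm tall on a stem, 185 mm above the shelf, 112 mm behind the seat centre. Moves with the carriage.
- lens: Domed glass lamp lens lying on the shelf, 72 mm across, 34 mm tall; origin at the centre of its underside. Leave it alone.
- lockring: Brass locking ring lying on the shelf, 76 mm across, 14 mm tall; origin at the centre of its underside. Leave it alone.
- clip: Blue plastic belt clip lying on the shelf, 90 by 32 by 16 mm; origin at the centre of its underside. Leave it alone.

How it is judged:
On the way, in this order (a step that is already met when the one before it is completed fails the run):
1. the grey pack stands upright on the open shelf, let go (contact force between the fingers and pack below 0.1 N and height (world z) of pack below 0.005 m and angle between pack's own z axis and vertical below 0.06 rad and linear speed of pack below 0.02 m/s), for 0.2 s.
2. the grey pack stands on the carriage seat, let go, before the carriage is home (contact force between the fingers and pack below 0.1 N and angle between pack's own z axis and vertical below 0.06 rad and angle between the x axis of pack and the x axis of seat, either way round below 0.14 rad and x of pack_contact in the frame of seat above 0.01 m and x of pack in the frame of seat between -0.012 and 0.012 m and y of pack in the frame of seat between -0.007 and 0.007 m and z of pack in the frame of seat between -0.004 and 0.004 m and linear speed of pack below 0.02 m/s and value of joint carriage below 0.09 m), for 0.2 s.
At the end, for the whole second after the job is handed in: The grey pack stands upright (within 0.06 rad) and at rest on the carriage seat, let go, centred within 12 mm along and 7 mm across the rail, square within 0.14 rad, brass contact towards the terminal block, and the carriage is home (joint above 0.105 m) (contact force between the fingers and pack below 0.1 N and angle between pack's own z axis and vertical below 0.06 rad and angle between the x axis of pack and the x axis of seat, either way round below 0.14 rad and x of pack_contact in the frame of seat above 0.01 m and x of pack in the frame of seat between -0.012 and 0.012 m and y of pack in the frame of seat between -0.007 and 0.007 m and z of pack in the frame of seat between -0.004 and 0.004 m and value of joint carriage above 0.105 m and linear speed of pack below 0.02 m/s); the robot touches nothing.
It fails at once if the grey pack is tipped over (angle between pack's own z axis and vertical above 0.7 rad).
It fails at once if the grey pack is dropped or thrown (faster than 0.5 m/s while not held) (contact force between the fingers and pack below 0.1 N and linear speed of pack above 0.5 m/s).
It fails at once if a bystander is shifted by more than 25 mm or the orange pack is tipped (distance of any of spare, lens, lockring, clip from where it was at the start of the episode above 0.025 m or angle between spare's own z axis and vertical above 0.3 rad).
It also fails if it takes over 69 s, if anything falls off the work surface, if the arm or the gripper's body presses on something with over 40 N, if the wrist force passes 120 N, or if a joint passes its speed limit or range.

## Working session

There is one attempt and no reset: what is moved stays moved. The work goes in short steps, each a Python script; the robot and the scene stay as the last script left them, time stands still between calls to the robot, and variables do not carry over. Pictures are saved under pics/ and viewed, at most 12 in all, crops included, and the job is handed in when it is done.

```bash
ls; mkdir -p pics; python3 - <<'E'
from plant import robot
import cv2,numpy as np
print(robot.nose_length, robot.sense())
for n in ("scene","side"):
    f=robot.grab_frame(n); cv2.imwrite(f"pics/{n}0.png",f["image"][:,:,::-1]); np.savez(f"pics/{n}0.npz",**f)
    print(n,f["fx"],f["R"].round(3).tolist(),f["t"])
E
```

```text
pics
0.011 {'t': 0.0, 'joint_pos': array([-1.21188391,  0.46944873, -0.04857455,  1.53369578,  0.02410765,
        1.14102838, -0.08230062]), 'joint_velocities': array([-0.00094538,  0.00113463, -0.00204994,  0.0006294 , -0.00161409,
        0.00100388,  0.00070754]), 'effort': array([-3.77766708e-05, -5.10307860e+01, -4.67850419e-02, -2.37706590e+01,
        1.06243626e-02,  7.79882481e-03, -4.27277925e-06]), 'tcp_pos': array([0.25504765, 0.62434201, 0.24125566]), 'tcp_rot': array([-3.13960036e+00,  9.10123423e-05,  2.75379638e+00]), 'wrist_force': array([-0.21639445, -0.35532302,  0.11456039]), 'torque': array([-0.01137505,  0.00550811,  0.02077158]), 'gripper_force': 0.0, 'opening': 1.0010732126308592}
scene 407.8090583269088 [[-0.788, 0.616, 0.018], [0.347, 0.469, -0.812], [-0.509, -0.634, -0.583]] [ 0.46735106 -0.09870303  1.38214481]
side 495.204180885801 [[0.804, -0.594, 0.02], [-0.301, -0.436, -0.848], [0.513, 0.676, -0.529]] [-0.47333873  0.27244355  1.08282152]
```

View pics/scene0.png

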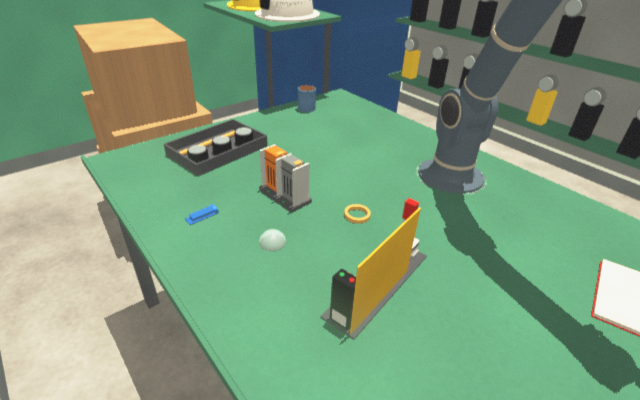

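View pics/side0.png

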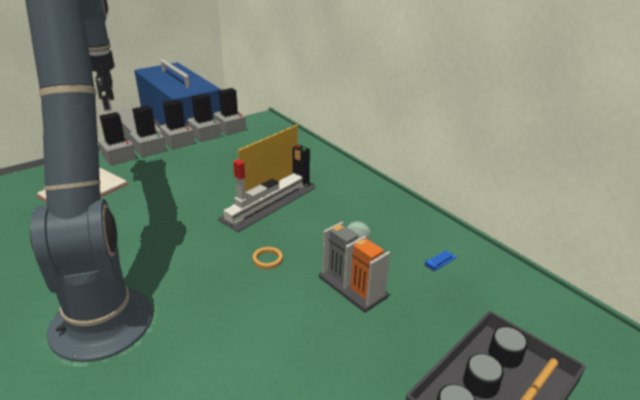

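```bash
cat > h.py <<'E'
import numpy as np,cv2
def cloud(f):
    z=np.asarray(f["range_z"],float); v,u=np.nonzero(z>0); d=z[v,u]
    c=np.stack([(u-f["cx"])/f["fx"]*d,(v-f["cy"])/f["fy"]*d,d],1)
    return (c-f["t"])@f["R"], f["image"][v,u].astype(float), np.stack([u,v],1)
def rect(P):
    (c,s,a)=cv2.minAreaRect(P[:,:2].astype(np.float32)*1000); return np.round(c,1),np.round(s,1),round(a,1)
E
python3 - <<'E'
from h import *
for n in ("scene","side"):
    f=np.load(f"pics/{n}0.npz"); P,C,U=cloud(f)
    w=(P[:,0]>.1)&(P[:,0]<1.1)&(abs(P[:,1])<.7)&(P[:,2]>-.05)&(P[:,2]<.22); P,C,U=P[w],C[w],U[w]
    hsv=cv2.cvtColor(C[None].astype(np.uint8),cv2.COLOR_RGB2HSV)[0].astype(int); H,S,V=hsv.T
    print(n,"table z",np.median(P[(P[:,2]<.02)][:,2]))
    for k,m in dict(red=((H<5)|(H>174))&(S>180)&(P[:,2]>.12),yel=(H>15)&(H<28)&(S>150)&(P[:,2]>.185)&(P[:,2]<.205),
        top=(P[:,2]>.138)&(P[:,2]<.152)&(H>=0),org=(H>5)&(H<15)&(S>180)&(P[:,2]>.14)&(P[:,2]<.152),blue=(H>100)&(H<125)&(S>150)&(P[:,2]>.005),
        blk=(V<60)&(P[:,2]>.13)&(P[:,2]<.142)).items():
        Q=P[m]; 
        if len(Q)>5: print(k,len(Q),Q.mean(0).round(4),"min",Q.min(0).round(3),"max",Q.max(0).round(3),rect(Q), "px",U[m].mean(0).round())
# orthophoto of rack + rail
W=np.zeros((550,700,3),np.uint8)
for n in ("scene","side"):
    f=np.load(f"pics/{n}0.npz"); P,C,U=cloud(f); o=np.argsort(P[:,2])
    # world y -> left ; col = (0.5-y)*1000*.. ; row=(0.95-x)
    for p,c in zip(P[o],C[o]):
        if p[2]>.21: continue
        r=int((1.0-p[0])*700); q=int((.5-p[1])*700)
        if 1<r<548 and 1<q<698: W[r-1:r+2,q-1:q+2]=c
cv2.imwrite("pics/ortho.png",W[:,:,::-1])
E
```

```text
scene table z -0.0011943893152193286
red 181 [0.4797 0.1891 0.1684] min [0.445 0.17  0.135] max [0.698 0.253 0.186] (array([572.8, 210.7]), array([260.9,  25.8]), 13.3) px [404. 214.]
yel 348 [0.601  0.2485 0.1928] min [0.475 0.219 0.185] max [0.707 0.273 0.199] (array([591.3, 245.3]), array([238. ,   5.1]), 12.7) px [388. 240.]
top 682 [ 0.5537 -0.022   0.1436] min [ 0.46  -0.309  0.138] max [0.707 0.272 0.152] (array([526.4,   3.8]), array([609.2, 216.2]), 75.6) px [328. 199.]
org 24 [ 0.5285 -0.1855  0.1427] min [ 0.462 -0.288  0.14 ] max [0.549 0.189 0.151] (array([491.7, -52. ]), array([ 34.6, 484.1]), 11.0) px [295. 164.]
blue 173 [ 0.7701 -0.2841  0.0135] min [ 0.729 -0.305  0.005] max [ 0.818 -0.266  0.017] (array([ 773.2, -285.4]), array([89.9, 34.8]), 3.4) px [202. 213.]
blk 39 [0.7079 0.2417 0.1326] min [0.685 0.221 0.13 ] max [0.717 0.263 0.136] (array([698.5, 239. ]), array([29.6, 43. ]), 13.6) px [344. 283.]
side table z -0.0015454448287905587
red 141 [0.4489 0.1734 0.1653] min [0.439 0.163 0.136] max [0.693 0.247 0.186] (array([563.8, 216.1]), array([264.2,  24.5]), 18.8) px [239. 168.]
yel 219 [0.5786 0.241  0.1908] min [0.473 0.215 0.185] max [0.702 0.272 0.199] (array([587.4, 242.6]), array([235.5,  10.9]), 12.3) px [266. 140.]
top 971 [ 0.5331 -0.1031  0.1432] min [ 0.438 -0.31   0.138] max [0.707 0.274 0.152] (array([513.4,   5.4]), array([616.4, 238.7]), 75.1) px [331. 217.]
org 236 [ 0.522  -0.2643  0.1432] min [ 0.458 -0.299  0.14 ] max [0.545 0.222 0.152] (array([499.6, -39.3]), array([ 39.9, 522.1]), 6.1) px [366. 247.]
blue 228 [ 0.7599 -0.2903  0.0133] min [ 0.722 -0.307  0.005] max [ 0.812 -0.274  0.019] (array([ 767. , -290.7]), array([90.5, 31.8]), 0.8) px [439. 259.]
blk 40 [0.6905 0.2261 0.1332] min [0.674 0.207 0.13 ] max [0.708 0.255 0.136] (array([692.8, 232.3]), array([29.7, 49.4]), 14.5) px [301. 150.]
```

View pics/ortho.png

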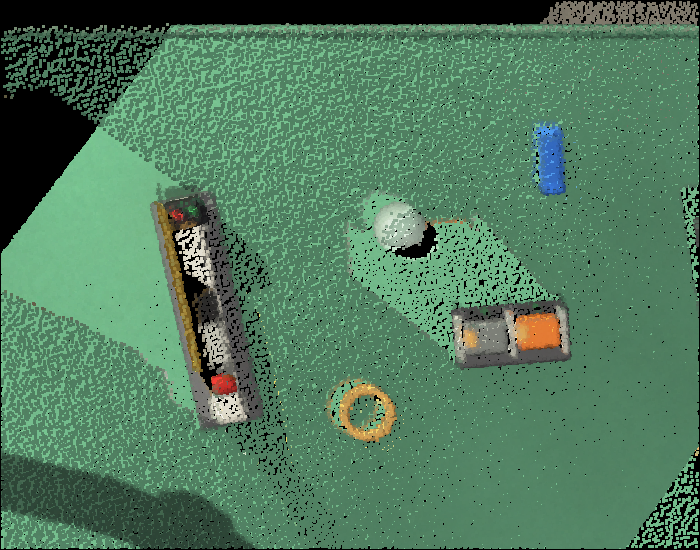

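```bash
cat >> h.py <<'E'
def down(yaw): return [np.pi,0,yaw]
def snap(robot,n,tag):
    f=robot.grab_frame(n); np.savez(f"pics/{tag}.npz",**f); cv2.imwrite(f"pics/{tag}.png",f["image"][:,:,::-1]); return f
E
python3 - <<'E'
from plant import robot
from h import *
q=robot.sense()["joint_pos"]; print(q.round(2))
for th in (94,-86):
  for p in ([.52,-.2,.36],[.52,-.2,.1]):
    j=robot.inverse_kinematics(p,down(np.radians(th))); print(th,p,None if j is None else np.round(j,2))
for y in (103,-77,13,-167):
    for p in ([.55,.04,.1],[.52,.2,.17]):
        j=robot.inverse_kinematics(p,down(np.radians(y))); print(y,p,None if j is None else np.round(j,2))
E
```

```text
[-1.21  0.47 -0.05  1.53  0.02  1.14 -0.08]
94 [0.52, -0.2, 0.36] [-0.46  0.25  0.94  1.69 -0.21  1.31  0.59]
94 [0.52, -0.2, 0.1] [-0.42  0.66  1.01  1.99 -0.72  0.9   1.04]
-86 [0.52, -0.2, 0.36] [-0.57  0.31  1.12  1.69 -0.28  1.32 -2.47]
-86 [0.52, -0.2, 0.1] [-0.47  0.72  1.11  1.99 -0.81  0.96 -2.02]
103 [0.55, 0.04, 0.1] [-0.46  0.46  0.4   1.98 -0.26  0.75  0.32]
103 [0.52, 0.2, 0.17] [-0.7   0.36  0.33  1.91 -0.15  0.89 -0.07]
-77 [0.55, 0.04, 0.1] [-0.92  0.71  1.11  2.   -0.8   0.95 -2.3 ]
-77 [0.52, 0.2, 0.17] [ 0.39  0.65 -1.18  1.85  0.67  1.11  2.33]
13 [0.55, 0.04, 0.1] [-0.6   0.49  0.59  1.99 -0.39  0.77 -1.12]
13 [0.52, 0.2, 0.17] [-0.89  0.39  0.57  1.92 -0.27  0.91 -1.53]
-167 [0.55, 0.04, 0.1] [-0.25  0.44  0.13  1.97 -0.08  0.74  1.73]
-167 [0.52, 0.2, 0.17] [-0.46  0.35  0.02  1.9  -0.01  0.89  1.36]
```

```bash
python3 - <<'E'
from plant import robot
from h import *
p=robot.sense()["tcp_pos"]
robot.goto([.50,.30,.40],down(np.radians(103)))
robot.goto([.52,-.2,.36],down(np.radians(94)))
robot.sleep(.3)
s=robot.sense();print(s["t"],s["tcp_pos"],s["joint_pos"].round(2))
f=snap(robot,"wrist","w1"); P,C,U=cloud(f)
m=(P[:,2]>.13)&(P[:,2]<.155); print(P[m].min(0),P[m].max(0),rect(P[m]),m.sum())
print("table",np.median(P[P[:,2]<.01][:,2]))
for n in("scene","side"):
    P,C,U=cloud(np.load(f"pics/{n}0.npz"))
    m=(P[:,2]>.13)&(P[:,2]<.155)&(P[:,0]>.45)&(P[:,0]<.6)&(P[:,1]<-.1)&(P[:,1]>-.34); print(n,rect(P[m]))
E
```

```text
3.8333 [ 0.52023653 -0.19951669  0.35995883] [-0.34  0.22  0.77  1.69 -0.16  1.3   0.53]
[ 0.4858544  -0.30882585  0.13001493] [ 0.55751373 -0.15003463  0.14788702] (array([ 521.8, -229.7]), array([ 59.4, 155.3]), 4.8) 4205
table -0.0005829261988663317
scene (array([ 525. , -229.2]), array([ 61., 160.]), 4.7)
side (array([ 521.3, -230.9]), array([ 61.4, 159.4]), 4.5)
```

View pics/w1.png

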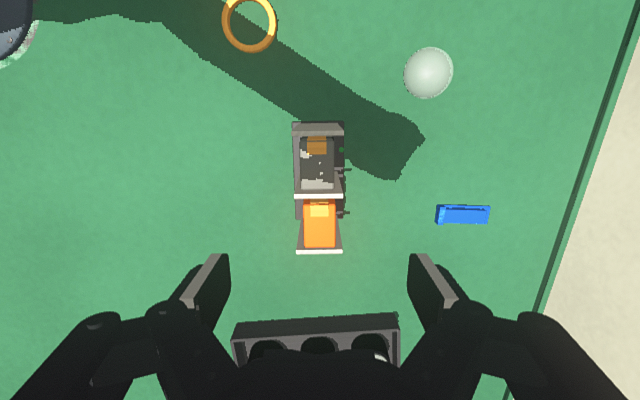

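```bash
python3 - <<'E'
from plant import robot
from h import *
yw=np.radians(94.7)
robot.goto([.5188,-.1928,.22],down(yw))
print(robot.move_straight([.5188,-.1928,.102],vel=.1,contact_N=15))
robot.grip(0.0,60)
s=robot.sense();print(s["t"],s["tcp_pos"],s["opening"]*85,s["gripper_force"],s["wrist_force"])
robot.move_straight([.5188,-.1928,.15],vel=.06)
s=robot.sense();print(s["opening"]*85,s["gripper_force"],s["wrist_force"])
if s["gripper_force"]>10:
    robot.move_straight([.5188,-.1928,.28],vel=.12)
    f=snap(robot,"side","s1");snap(robot,"wrist","w2")
    s=robot.sense();print(s["t"],s["wrist_force"])
E
```

```text
False
6.3333 [ 0.51846878 -0.19284391  0.10231583] 39.58557807578481 44.55672562122345 [-4.0569368   0.20602915  4.80385628]
39.393182332339585 44.68962013721466 [ 0.12111235  0.13266462 -4.54707942]
8.6167 [ 0.11029303 -0.14523251 -4.94273816]
```

View pics/s1.png

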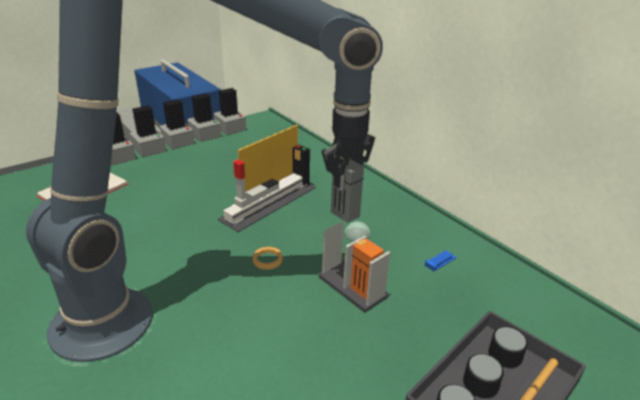

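The side view shows the grey pack held upright at about (345,190), above the rack; the orange pack at (366,265) hasn't moved. Next I'll place it on the open shelf.

```bash
python3 - <<'E'
from plant import robot
from h import *
yw=np.radians(13)
robot.goto([.55,.03,.25],down(yw))
robot.move_straight([.55,.03,.10],vel=.12)
print(robot.move_straight([.55,.03,.083],vel=.02,contact_N=5))
s=robot.sense();print(s["t"],s["tcp_pos"],s["wrist_force"])
robot.grip(1.0)
robot.sleep(.4)
robot.move_straight([.55,.03,.26],vel=.15)
robot.sleep(.2)
f=snap(robot,"wrist","w3");P,C,U=cloud(f)
m=(P[:,2]>.115)&(P[:,2]<.145)&(abs(P[:,0]-.55)<.06)&(abs(P[:,1]-.03)<.06);print(m.sum(),P[m].max(0),rect(P[m]))
# view of rail from the static cameras happens after; look at it with the wrist now
robot.goto([.50,.10,.38],down(np.radians(13)));robot.sleep(.3)
snap(robot,"wrist","w4");snap(robot,"scene","sc1");snap(robot,"side","s2")
print(robot.sense()["t"])
E
```

```text
True
12.1583 [0.54995976 0.03004242 0.08734844] [-0.82091268  0.50064537  4.77388501]
2849 [0.58109356 0.05710049 0.13210689] (array([550.1,  32.1]), array([58., 40.]), 13.1)
15.725
```

View pics/w4.png

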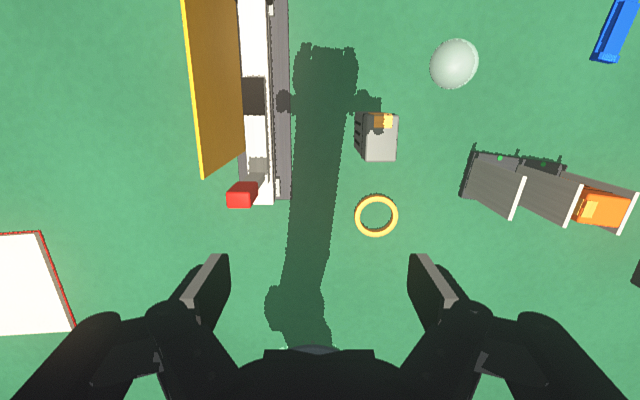

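```bash
cat > meas.py <<'E'
from h import *
def meas(f,yaw=None):
    P,C,U=cloud(f); hsv=cv2.cvtColor(C[None].astype(np.uint8),cv2.COLOR_RGB2HSV)[0].astype(int);H,S,V=hsv.T
    x,y,z=P.T; rail=(x>.3)&(x<.8)&(y>.12)&(y<.32)
    out={}
    for k,m in dict(pack=(z>.12)&(z<.14)&(abs(x-.55)<.06)&(abs(y-.03)<.06),
      guard=rail&(z>.192)&(z<.203)&(H>12)&(H<32)&(S>120), handle=rail&(z>.178)&(z<.192)&((H<8)|(H>172))&(S>120),
      seat=rail&(z>.063)&(z<.076)&(V<90)&(x<.62), block=rail&(z>.13)&(z<.142)&(V<110)&(x>.64)).items():
        if m.sum()>10: print(k,m.sum(),P[m].mean(0).round(4),"med z",np.median(z[m]).round(4),rect(P[m]),"px",U[m].min(0),U[m].max(0))
E
python3 - <<'E'
from meas import *
for n in ("w4","sc1","s2"): print(n);meas(np.load(f"pics/{n}.npz"))
E
```

```text
w4
pack 1565 [0.55   0.0332 0.1293] med z 0.1295 (array([549.4,  32.1]), array([57.4, 40.2]), 12.9) px [364 114] [398 161]
guard 1053 [0.5587 0.2383 0.1966] med z 0.1971 (array([551.6, 237.2]), array([164. ,   4.8]), 12.6) px [180   0] [205 178]
handle 435 [0.453  0.1816 0.1839] med z 0.1843 (array([452.3, 182. ]), array([19.4, 27.5]), 12.6) px [226 190] [251 207]
seat 787 [0.5607 0.2064 0.0696] med z 0.0696 (array([560.4, 206.6]), array([47., 30.]), 12.6) px [241  78] [264 114]
sc1
pack 279 [0.554  0.035  0.1277] med z 0.1284 (array([550.6,  31.7]), array([60.1, 41.1]), 11.0) px [322 198] [347 215]
guard 230 [0.5993 0.2476 0.1959] med z 0.1962 (array([589.3, 244.7]), array([241.6,   5.2]), 12.5) px [357 208] [420 268]
handle 77 [0.4548 0.1833 0.1827] med z 0.1832 (array([453.3, 181.8]), array([20. , 28.5]), 9.7) px [405 199] [418 206]
block 234 [0.7012 0.2359 0.1342] med z 0.1345 (array([697. , 236.5]), array([33.4, 49.3]), 13.9) px [332 269] [355 289]
s2
pack 226 [0.545  0.0263 0.127 ] med z 0.1275 (array([548.2,  28.8]), array([59.8, 43. ]), 9.0) px [287 186] [311 201]
guard 113 [0.5801 0.2415 0.1949] med z 0.195 (array([586.9, 243.4]), array([241.9,   8.6]), 12.2) px [238 125] [297 152]
handle 49 [0.4491 0.1766 0.182 ] med z 0.1824 (array([451. , 178.3]), array([21.3, 27.4]), 11.3) px [233 160] [243 165]
seat 93 [0.5614 0.2033 0.0677] med z 0.0677 (array([561.1, 205.2]), array([46.8, 33.5]), 7.9) px [262 179] [277 188]
block 84 [0.693  0.2343 0.1337] med z 0.1336 (array([692.6, 238.3]), array([37. , 59.6]), 10.5) px [292 141] [309 152]
```

Wrist view shows the pack standing at (380,138) with its brass end facing up-image, which is rail +x. The seat is the dark square at (253,95) and the handle is at (240,195). The measured sizes and distances match those given. Regrip next.

```bash
python3 - <<'E'
from plant import robot
from h import *
yw=np.radians(103)
robot.goto([.55,.0303,.26],down(yw))
print(robot.move_straight([.55,.0303,.093],vel=.12,contact_N=12))
robot.grip(0.0,60)
s=robot.sense();print(s["t"],s["tcp_pos"],s["opening"]*85,s["gripper_force"],s["wrist_force"])
robot.move_straight([.55,.0303,.13],vel=.06)
s=robot.sense();print(s["opening"]*85,s["gripper_force"],s["wrist_force"])
if s["gripper_force"]>10:
    robot.move_straight([.55,.0303,.30],vel=.15)
    robot.goto([.561,.2045,.28],down(np.radians(102.7)))
    robot.move_straight([.561,.2045,.185],vel=.1);robot.sleep(.2)
    snap(robot,"side","s3");snap(robot,"scene","sc3")
    s=robot.sense();print(s["t"],s["tcp_pos"],s["wrist_force"],s["joint_pos"].round(2))
E
```

```text
False
19.2333 [0.54994689 0.03028122 0.09357021] 57.04292852268905 63.44164967536926 [-3.53281318 -0.02010167  6.27121278]
56.94961692050364 64.76985454559326 [-0.1255185  -0.09986734 -4.69473199]
23.4167 [0.56115936 0.20456185 0.18534712] [ 0.15841343  0.43321989 -4.17858323] [-0.92  0.46  0.67  1.82 -0.34  0.98  0.12]
```

View pics/s3.png

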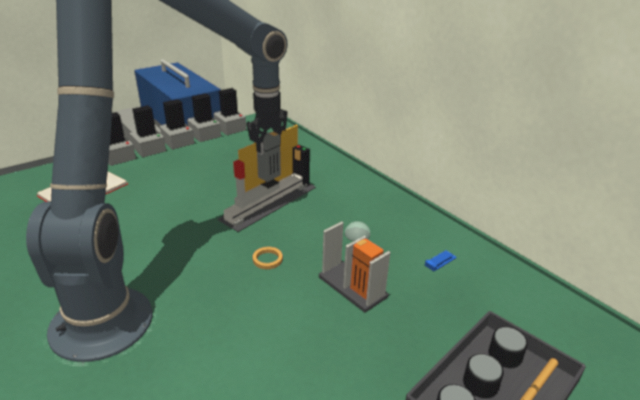

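```bash
python3 - <<'E'
from h import *
P,C,U=cloud(np.load("pics/s3.npz"))
a=np.radians(12.65);d=P[:,:2]-[.561,.2045];X=d@[np.cos(a),np.sin(a)]*1e3;Y=d@[-np.sin(a),np.cos(a)]*1e3;Z=P[:,2]*1e3
hsv=cv2.cvtColor(C[None].astype(np.uint8),cv2.COLOR_RGB2HSV)[0].astype(int);H,S,V=hsv.T
f=(abs(X)<24)&(Z>105)&(Z<155)&(Y<0)&(Y>-40); print("front",f.sum(),np.percentile(Y[f],[10,50,90]))
print("slope",np.polyfit(X[f],Y[f],1))
e=(Z>105)&(Z<150)&(abs(Y+20)<8)&(abs(X)<50); print("X ext",np.percentile(X[e],[1,99]))
g=(H>12)&(H<32)&(S>120)&(Z>120)&(Z<190)&(abs(X)<110)&(Y>15)&(Y<50); print("guard",g.sum(),np.percentile(Y[g],[10,50,90]),np.polyfit(X[g],Y[g],1))
h=((H<8)|(H>172))&(S>120)&(Z>140)&(Z<182)&(X<-90)&(X>-140); print("handle",h.sum(),np.percentile(X[h],[2,50,98]),np.percentile(Y[h],[2,50]))
c=(Z>40)&(Z<69)&(abs(X)<80)&(abs(Y)<40);print("carr",np.histogram(Y[c],bins=np.arange(-40,40,4)))
E
```

```text
front 182 [-21.14915774 -18.64127811 -16.28262249]
slope [ 6.71543696e-03 -1.87639330e+01]
X ext [-32.80531923  28.95535818]
guard 467 [29.5716902  31.98881807 34.89643008] [-1.41594681e-04  3.20806274e+01]
handle 137 [-124.87087932 -120.32140949 -106.78537209] [-14.877739    -9.08238805]
carr (array([  0,   0,   0,   0,   0,  36, 156,  90,  38,  30,  24,  23,  25,
        19,  12,   0,   3,  54,  43]), array([-40, -36, -32, -28, -24, -20, -16, -12,  -8,  -4,   0,   4,   8,
        12,  16,  20,  24,  28,  32,  36]))
```

Relative to the guard the pack is within 1 mm across the rail, and square to it. I'll set it down, release, and check.

```bash
python3 - <<'E'
from plant import robot
from h import *
robot.move_straight([.561,.2045,.170],vel=.05)
print(robot.move_straight([.561,.2045,.158],vel=.015,contact_N=4.5))
s=robot.sense();print(s["t"],s["tcp_pos"],s["wrist_force"])
robot.grip(1.0); robot.sleep(.3)
robot.move_straight([.561,.2045,.32],vel=.13)
robot.sleep(.3)
f=snap(robot,"wrist","w5");P,C,U=cloud(f)
m=(P[:,2]>.185)&(P[:,2]<.21)&(np.hypot(P[:,0]-.561,P[:,1]-.2045)<.05)
a=np.radians(12.65);Y=(P[:,:2]-[.561,.2045])@[-np.sin(a),np.cos(a)]; m&=Y<.026
print(m.sum(),np.median(P[m][:,2]),rect(P[m]),robot.sense()["t"])
snap(robot,"side","s4")
E
```

```text
True
24.3917 [0.56127882 0.20457832 0.16351558] [0.23753959 0.49977175 5.53095232]
3110 0.19948728450895697 (array([560.4, 207. ]), array([58.8, 39.1]), 12.6) 26.8083
```

View pics/w5.png

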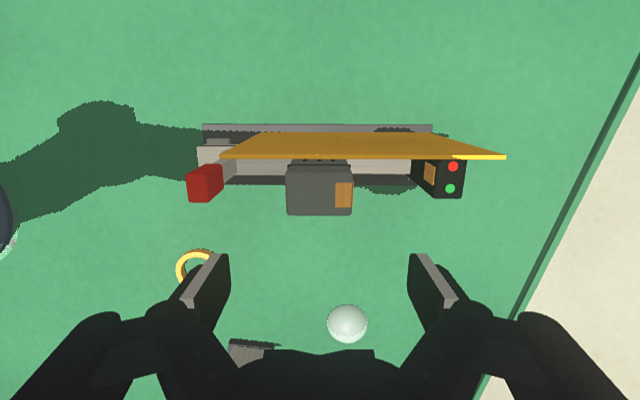

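Wrist view: the pack stands square on the seat at (320,190), with its brass end towards the block at (445,180) and the handle at (205,183). Next I'll push the handle from behind with the fingers closed.

```bash
python3 - <<'E'
from plant import robot
from h import *
a=np.radians(12.65);u=np.array([np.cos(a),np.sin(a),0]);h=np.array([.4517,.1800,.155])
p0=h-.042*u
robot.goto([*(p0[:2]),.30],down(a))
robot.grip(0.0,20)
print(robot.move_straight(p0,vel=.12,contact_N=10))
hit=robot.move_straight(p0+.137*u,vel=.035,contact_N=14)
s=robot.sense();print(hit,s["t"],(s["tcp_pos"]-p0)@u,s["tcp_pos"],s["wrist_force"])
snap(robot,"side","s5");snap(robot,"scene","sc5")
E
```

```text
False
True 32.5333 0.05703982611749457 [0.46634091 0.18344444 0.15393833] [ 0.195394   -0.3448251  -0.57952178]
```

View pics/s5.png

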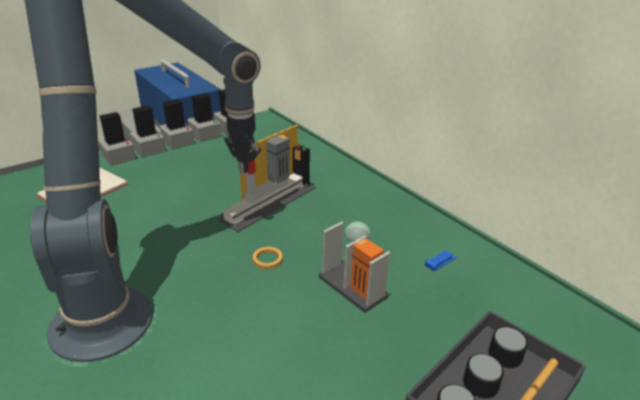

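```bash
cat > rel.py <<'E'
from h import *
def rel(f):
    P,C,U=cloud(f); a=np.radians(12.65);d=P[:,:2]-[.561,.2045];X=d@[np.cos(a),np.sin(a)]*1e3;Y=d@[-np.sin(a),np.cos(a)]*1e3;Z=P[:,2]*1e3
    H,S,V=cv2.cvtColor(C[None].astype(np.uint8),cv2.COLOR_RGB2HSV)[0].astype(int).T
    t=(Z>192)&(Z<208)&(X>-35)&(X<140)&(Y<24)&(Y>-28)&(S<70)
    h=((H<8)|(H>172))&(S>120)&(Z>140)&(Z<190)&(X<20)&(X>-140)&(abs(Y)<25)
    b=(V<70)&(Z>100)&(Z<140)&(X>60)&(X<170)&(Y>-25)&(Y<25)
    ff=(Z>90)&(Z<190)&(X>-35)&(X<140)&(Y<-12)&(Y>-26)&(S<60)
    for n,m in dict(top=t,front=ff,handle=h,block=b).items():
        if m.sum()>5: print(n,m.sum(),"X",np.percentile(X[m],[2,50,98]).round(1),"Y",np.percentile(Y[m],[2,50,98]).round(1),"Z",np.percentile(Z[m],[2,50,98]).round(1))
E
python3 - <<'E'
from rel import *
for n in("s4","s5"): print(n);rel(np.load(f"pics/{n}.npz"))
E
```

```text
s4
top 129 X [-32.2 -10.1  19.6] Y [-20.7  -7.   14.1] Z [192.3 197.2 200.3]
front 551 X [-31.3  -1.9 135.6] Y [-24.7 -18.7 -13. ] Z [ 92.  135.  188.3]
handle 154 X [-124.2 -119.7 -105.8] Y [-14.8  -8.1   9.9] Z [140.8 165.4 184. ]
block 134 X [119.4 127.7 149.4] Y [-24.8 -18.2  21.3] Z [100.7 123.6 136.5]
s5
top 130 X [ 6.7 29.3 60.3] Y [-21.8  -6.2  18.1] Z [192.7 197.5 200.4]
front 527 X [  6.4  35.  133.3] Y [-24.7 -18.8 -13.4] Z [ 92.1 135.2 188.2]
handle 74 X [-92.2 -80.6 -68. ] Y [-15.6 -11.6  -5.1] Z [141.  157.9 174.4]
block 116 X [118.3 127.5 152.1] Y [-24.7 -19.2  20.4] Z [101.  124.7 136.9]
```

```bash
python3 - <<'E'
from plant import robot
from rel import *
a=np.radians(12.65);u=np.array([np.cos(a),np.sin(a),0]);h=np.array([.4517,.1800,.155]);p0=h-.042*u
for i in range(4):
    hit=robot.move_straight(p0+.137*u,vel=.03,contact_N=20)
    s=robot.sense();print(hit,s["t"].__round__(2),(s["tcp_pos"]-p0)@u,s["wrist_force"])
    if not hit or (i and prev>((s["tcp_pos"]-p0)@u)-.003): break
    prev=(s["tcp_pos"]-p0)@u
rel(snap(robot,"side","s6"))
E
```

```text
True 33.42 0.056088033745997454 [-0.21175159 -0.82668072  0.86148488]
True 34.15 0.055343988551026985 [-0.09147935 -0.05297355  0.72510521]
top 137 X [ 6.9 28.7 61.6] Y [-21.9  -6.3  17.6] Z [192.2 197.6 200.8]
front 505 X [  7.4  37.5 137.2] Y [-24.3 -18.7 -13.3] Z [ 92.1 133.8 187.2]
handle 64 X [-87.3 -78.7 -67.2] Y [-15.4 -11.1  -2. ] Z [142.5 156.1 170. ]
block 126 X [119.8 129.7 150.7] Y [-24.7 -20.3  20.6] Z [101.1 123.3 135.6]
```

The push stalled at about 20 N with the gripper body level with the start of the guard (the guard begins at X ≈ -87, and the tool's wide axis lies across the rail). The pack is still fine. I'll back off and turn the tool so its wide axis runs along the rail.

```bash
python3 - <<'E'
from plant import robot
from rel import *
a=np.radians(12.65);u=np.array([np.cos(a),np.sin(a),0]);h=np.array([.4517,.1800,.162])+.038*u
p=robot.sense()["tcp_pos"]
robot.move_straight(p-.02*u,vel=.08)
robot.move_straight((p-.02*u)*[1,1,0]+[0,0,.28],vel=.15)
p0=h-.045*u
robot.goto([*p0[:2],.28],down(a+np.pi/2))
print(robot.move_straight(p0,vel=.12,contact_N=8))
for i in range(3):
    hit=robot.move_straight(p0+.10*u,vel=.03,contact_N=14)
    s=robot.sense();x=(s["tcp_pos"]-p0)@u;print(hit,s["t"].__round__(2),x,s["wrist_force"])
    if not hit or (i and prev>x-.003): break
    prev=x
rel(snap(robot,"side","s7"));snap(robot,"scene","sc7")
E
```

```text
False
True 40.17 0.06826823307119162 [-0.31955829  1.48585833  0.1851594 ]
True 40.58 0.067948421860203 [ 0.00560861 -0.18822131  1.02532099]
top 144 X [-28.9  71.6 109.1] Y [-21.8  -8.2  17.8] Z [192.2 197.5 205.6]
front 509 X [ 53.   84.3 136.9] Y [-24.5 -18.9 -12.9] Z [ 91.3 132.2 187.5]
handle 91 X [-38.4 -32.4 -20.3] Y [-15.5 -11.2  -1.4] Z [140.7 164.7 185.4]
block 235 X [ 64.9 108.2 150.1] Y [-24.2 -19.4   2.4] Z [100.8 120.4 138.7]
```

View pics/sc7.png

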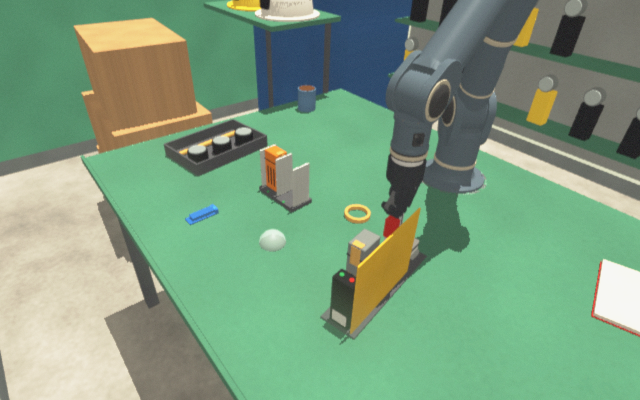

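Pack upright at (363,250), close to the block at (343,290). The push stopped twice at the same point, about 86 mm of travel. I'll do one firmer push, then retreat and measure from above.

```bash
python3 - <<'E'
from plant import robot
from rel import *
a=np.radians(12.65);u=np.array([np.cos(a),np.sin(a),0]);h=np.array([.4517,.1800,.162])+.038*u
p0=h-.045*u
hit=robot.move_straight(p0+.10*u,vel=.03,contact_N=25)
s=robot.sense();x=(s["tcp_pos"]-p0)@u;print(hit,x,s["wrist_force"])
p=s["tcp_pos"]
robot.move_straight(p-.025*u,vel=.08)
robot.move_straight((p-.025*u)*[1,1,0]+[0,0,.34],vel=.15)
c=np.array([.561,.2045,0])+.04*u
robot.goto([c[0],c[1],.38],down(a+np.pi/2));robot.sleep(.3)
rel(snap(robot,"wrist","w8"));print(robot.sense()["t"]); print("w5");rel(np.load("pics/w5.npz"));print("s8");rel(snap(robot,"side","s8"))
E
```

```text
True 0.06755632925475134 [-0.40862037  0.50469517  0.92428175]
top 1779 X [ 56.6  80.2 110.3] Y [-17.    4.   21.7] Z [193.6 199.4 200.9]
front 33 X [ 55.8 133.1 139.4] Y [-20.9 -16.5 -12.1] Z [115.4 135.7 175.4]
handle 649 X [-35.1 -23.3 -16.2] Y [-9.7  5.9 16.7] Z [143.4 183.6 185.7]
block 618 X [122.6 140.6 153.1] Y [-20.6   3.9  21.6] Z [121.7 135.4 137. ]
43.8583
w5
top 2529 X [-28.1  -5.1  25.3] Y [-16.2   4.9  21.8] Z [194.  199.4 200.9]
front 169 X [122.2 126.3 138.8] Y [-20.7 -16.5 -12.2] Z [ 92.9 135.1 136.7]
handle 1156 X [-119.6 -105.7 -101.4] Y [-9.3  6.  16.8] Z [142.  182.5 185.6]
block 1059 X [122.3 132.5 152.4] Y [-20.4  -0.6  19.9] Z [107.  135.3 136.9]
s8
top 116 X [ 53.1  74.  107.2] Y [-20.7  -7.4  16. ] Z [192.3 197.1 200.1]
front 513 X [ 53.3  84.5 137.3] Y [-24.7 -18.6 -12.8] Z [ 91.9 132.2 187.2]
handle 146 X [-40.1 -34.  -21.4] Y [-14.8  -7.7  10.8] Z [140.6 166.3 183.8]
block 258 X [ 62.  107.2 150.2] Y [-24.4 -18.8   5.3] Z [101.  122.1 138.7]
```

View pics/w8.png

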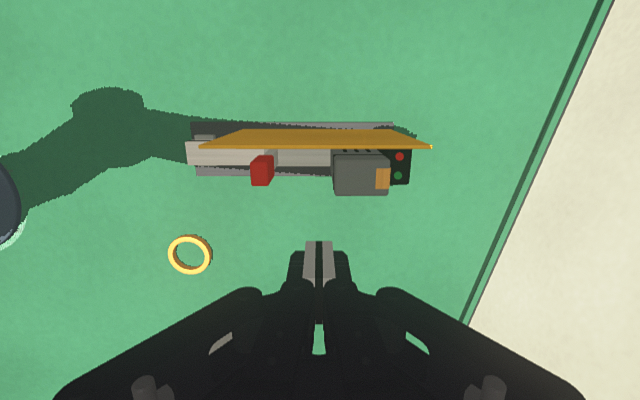

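The view from above shows the pack upright and square at (360,172), beside the block at (400,167), with the handle at (262,170). The pack-to-handle offset is unchanged from before the push. Three pushes, up to 25 N, ended at the same stop, so I'm handing it in.

```bash
python3 - <<'E'
from plant import robot
print(robot.close_job())
E
```

```text
the job is handed in; nothing more can be done
None
```

The job is handed in, with no verdict returned: the grey pack stands by itself on the seat, square with the rail and brass contact towards the block, and I judged the carriage home because three pushes of up to 25 N stopped at the same point after about 85 mm of travel; an earlier push stalled at about 20 N, apparently because the gripper body met the end of the yellow guard.

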